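# Carry a top-heavy bottle upright in its tilting carrier to the other drip tray

### The job

The top-heavy bottle in this tilting carrier has fallen over against its stop: lift the carrier out of its drip tray by the black handle bar and, still above that tray, tilt the carrier to bring the bottle upright, then keep it balanced upright, carrier level, for a good 3 seconds. Carry it to the other drip tray with the bottle upright all the way, so that nothing drips on the bench, and keep it balanced the same way above the middle of that tray for a good 2 seconds. Then set the carrier down gently, flat in the middle of the tray, and let go (there the bottle may fall over again), never touching the bottle itself and leaving the other things on the bench alone.

Things in the scene. Friction and masses are not known exactly. Their poses are not given: they have to be found in the camera images.
- carrier: Tilting bottle carrier: loose aluminium frame, 0.45 kg without the bottle, 272 mm tall. Foot plate 122 (x) x 76 (y) x 8 mm; an upright cheek (8 mm thick, 34 mm wide) at each end, centred at x = -53 and +53 mm; a black handle bar along x joins their tops. Origin: centre of the plate's underside; x along the bar, z up. The bottle is pivoted between the cheeks.
- handle (a point): Centre of the carrier's handle bar, 262 mm above its underside, axes as the carrier's. The bar is 98 mm long between the cheeks (x), 18 mm wide (y), 20 mm high: take it from above, fingers closing along y. 38 mm of free height remain between the bar and the top of the upright bottle.
- bottle (a joint): Angle (rad) of the bottle relative to the carrier about the trunnions; right-handed about the carrier's x, so positive leans the bottle's top towards the carrier's -y. 0 = in line with the carrier; stops at -0.3 and +0.3, and it starts resting on one of them. Gravity beats the balance spring, so upright is unstable (time constant 0.7 to 1.2 s): left alone it falls slowly to a stop.
- pivot (a point): Middle of the trunnion axis, on the carrier, 98 mm above its underside, axes as the carrier's. Balance spring 0.022 N m/rad towards 0 of the joint, grease damping 0.02 N m s/rad, both between carrier and bottle: tilting the carrier about its x turns the bottle the same way. The bottle leaves a stop once the carrier is tilted some 0.13 to 0.19 rad so as to bring the bottle nearer upright.
- bottle_top (a point): Top centre of the bottle's white dispenser, 116 mm above the trunnion axis; z is the bottle's long axis, x as the carrier's. Amber bottle, 70 mm in diameter, bottom 76 mm below the axis, thin spout on the +y side. With dispenser nominally 0.42 kg (varies -15 to +20 %), centre of mass 11.3 mm above the trunnion axis, moment of inertia about it 0.00147 kg m2.
- tray_a: Drip tray of white plastic in which the carrier stands at the start, fixed to the bench: outside 220 (x) x 180 (y) mm, 25 mm high, walls and floor 4 mm thick. Origin: centre of its underside, on the bench.
- tray_b: The other, empty drip tray, fixed, of the same make and size as tray_a. Origin: centre of its underside.
- tube_rack: Bystander: loose green tube rack 75 x 150 mm, 60 mm high, with capped tubes to 96 mm height, beyond the trays. Origin: centre of its underside.
- reagent_bottle: Bystander: loose clear reagent bottle with blue cap, 70 mm in diameter, 140 mm tall. Origin: centre of its underside.
- beaker: Bystander: loose glass beaker, 70 mm in diameter at the rim, 90 mm tall. Origin: centre of its underside.

How it is judged:
By the outcome, as a careful person would: the job done as asked, in the order asked, and still so for the second after the job is handed in, with the robot touching nothing.
It also fails if it takes over 64 s, if anything falls off the work surface, if the arm or the gripper's body presses on something with over 40 N, if the wrist force passes 120 N, or if a joint passes its speed limit or range.

### The arm

A 6-joint arm with a two-finger parallel gripper is mounted at the origin on the work surface. World frame = base frame: x ahead of the robot, y to its left, z up, the work surface at z = 0. Lengths are in m, angles in rad, forces in N, time in s.
With the tool pointing down it reaches from about 0.425 to 0.95 m from the base axis. Payload 3.5 kg.
Tool frame: the origin (TCP) lies at the very end of the fingers, on their centre line; the grasp point (between the pads) lies 19 mm behind it (ctrl.pinch_z is the distance from the TCP to the grasp point, in m); z points along the fingers, y is the line along which they close (so a half turn about z gives the same grasp; the last joint's range is limited). The gripper opens to 85 mm and grips with 20 to 120 N. Pads are 22 mm wide; open, the fingers measure 114 mm over their backs; the gripper's body (76 mm by 85 mm) begins 54 mm behind the grasp point. The pads swing forward as they close: fully open they stand 13 mm farther back than shut.
Start: joints at [1.031, 0.286, 1.577, -0, 1.279, -0.15], TCP at [0.256, 0.624, 0.231] pointing down, gripper open.
Joint ranges: [-2.77, 2.77], [-0.9, 2.22], [0.21, 2.48], [-1.53, 4.67], [0.24, 2.81], [-2.84, 2.84]. Speed limits (rad/s): [2.79, 2.79, 3.14, 3.14, 3.14, 3.14].

### API

Orientations are given as a unit quaternion [x, y, z, w].
In Python, from plant import ctrl gives the robot as it stands. The module is installed in compiled form; this text tells all that it offers.
- The arm moves only by the shell command python3 -m crank 'ROWS' [OPENING] [FORCE]. ROWS is JSON, a list of rows, each a list of 6 numbers: the shift along the tool's x, y, z in cm, then the turn, a rotation vector about the tool's x, y, z in rad. In form: [[tx, ty, tz, rx, ry, rz], ...]. A call has 1 to 10 rows; each row is the pose to reach, as a shift and turn from the pose commanded when the call began, along the tool's axes at that moment; what a row does not reach only later rows make up. A row lasts 1/10 s, in which the tool goes at most 50 mm and 8.59 degrees, less where a joint would pass 70% of its speed; a pose out of reach is approached as far as the arm can. A call with a gripper value outside its range is refused whole. OPENING is the opening, from 0 (shut) to 1 (fully open), set as the call begins (- or left out, the last holds). The fingers move at their own pace and stop on an object; FORCE is the grip in N (left out, the last holds). Time passes only in rows, so rows that repeat a pose let the fingers close. It gives the time, the measured TCP pose, the force, the opening and the grip force at its end, in the units of the state.
- ctrl.get_state(): the state, without advancing time (a new reading comes with each control period).
- ctrl.read_camera(name): name is "side" or "top" or "wrist"; returns (picture, depth): 420x560x3 uint8, blue, green, red; 420x560 float32, m along the optical axis (not along the pixel's ray), 0 where there is no reading.
- ctrl.camera_info(name): a dict with "K" (3x3 intrinsics, pixels), "k1" (the pictures are not rectified: a ray, as slopes to the right and down, at radius r is drawn at 1 + k1 r^2 times it, then the intrinsics apply), "origin" and "orientation" of the camera in the world. Camera axes: x right, y down, z forward; pixel columns grow to the right and rows downward; lengths in m; the calibration is good to about 2 mm. A picture is of the moment at which its call begins: read the wrist's pose just before it. camera_info takes no time and is no camera call; for the wrist camera it gives the pose at the moment of the call.
- ctrl.sign_off(): hands the job in; it is judged then, once.
The state is a dict: "time": time; "qpos": joint angles; "dq": joint speeds; "joint_efforts": joint torques, N m; "eef_pos": TCP position; "tcp_rot": TCP orientation; "contact_force": force on the tool from outside, world axes, zero at the start; "wrist_torque": the same for the moment, N m; "opening": opening from 0.0 (shut) to 1.0 (fully open); "finger_force": force on a finger pad.
Only numpy, scipy, OpenCV 4.12 (cv2) and the standard library are available. Lean on these libraries where they do the work, as an engineer would, in place of code of your own. Each camera call takes 0.05 s, during which the arm holds its last target. There are 200 camera calls.

## Working session

There is one attempt and no reset: what is moved stays moved. The work goes in short steps, Python scripts to look and compute and a shell command to move; the robot and the scene stay as the last step left them, time stands still between calls to the robot, and variables do not carry over. Pictures are saved under pics/ and viewed, at most 10 in all, crops included, and the job is handed in when it is done.

```bash
mkdir -p pics; cat > h.py <<'E'
import numpy as np, cv2
from scipy.spatial.transform import Rotation as R
from plant import ctrl
def cam(n):
    i=ctrl.camera_info(n); p,d=ctrl.read_camera(n); return i,p,d
def cloud(i,d):
    K=np.array(i["K"]);h,w=d.shape
    u,v=np.meshgrid(np.arange(w),np.arange(h))
    D=np.array([i["k1"],0,0,0,0],float)
    s=cv2.undistortPoints(np.stack([u,v],-1).reshape(-1,1,2).astype(np.float64),K,D).reshape(h,w,2)
    P=np.concatenate([s,np.ones((h,w,1))],-1)*d[...,None]
    W=P@R.from_quat(i["orientation"]).as_matrix().T+np.array(i["origin"])
    W[d<=0]=np.nan
    return W
E
python3 - <<'E'
from h import *
s=ctrl.get_state();print({k:np.round(v,3) for k,v in s.items()})
for n in("side","top"):
    i,p,d=cam(n);print(n,i);cv2.imwrite(f"pics/{n}0.png",p);np.savez(f"{n}0.npz",W=cloud(i,d),p=p)
E
```

```text
{'time': np.float64(0.0), 'qpos': array([ 1.031,  0.287,  1.578,  0.   ,  1.279, -0.15 ]), 'dq': array([-0.   ,  0.001,  0.001,  0.001, -0.002,  0.   ]), 'joint_efforts': array([ 1.0000e-03, -4.0597e+01, -2.9263e+01, -0.0000e+00,  6.0000e-03,
       -0.0000e+00]), 'eef_pos': array([0.256, 0.624, 0.23 ]), 'tcp_rot': array([ 0.194,  0.981, -0.001, -0.   ]), 'contact_force': array([-0.903, -0.482, -0.179]), 'wrist_torque': array([ 0.018, -0.02 , -0.034]), 'finger_force': np.float64(0.0), 'opening': np.float64(1.002)}
side {'K': array([[442.50948334,   0.        , 282.99226946],
       [  0.        , 442.50948334, 205.24482112],
       [  0.        ,   0.        ,   1.        ]]), 'k1': -0.054718723620987134, 'origin': array([ 0.14623323, -0.70596387,  0.66959201]), 'orientation': array([ 0.82535559, -0.25194769,  0.13935222, -0.4856866 ])}
top {'K': array([[441.99066983,   0.        , 283.96300989],
       [  0.        , 441.99066983, 206.69730406],
       [  0.        ,   0.        ,   1.        ]]), 'k1': -0.13265350363254438, 'origin': array([0.45322391, 0.00219287, 1.20812111]), 'orientation': array([-0.69656861,  0.7132392 , -0.05986577,  0.04998112])}
```

```bash
python3 -c "
import cv2,numpy as np
a=cv2.imread('pics/side0.png');b=cv2.imread('pics/top0.png')
cv2.imwrite('pics/both0.png',cv2.resize(np.vstack([a,b]),(400,600)))"
```

```text
(no output)
```

View pics/side0.png

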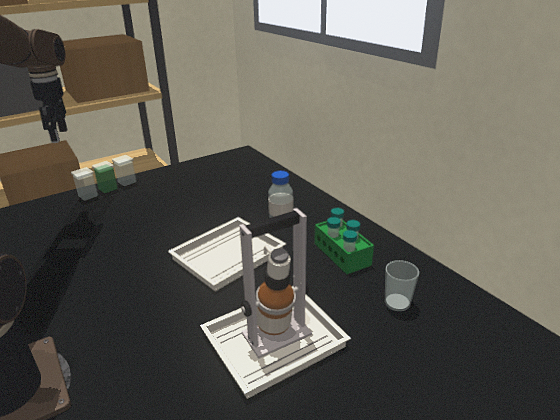

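View pics/top0.png

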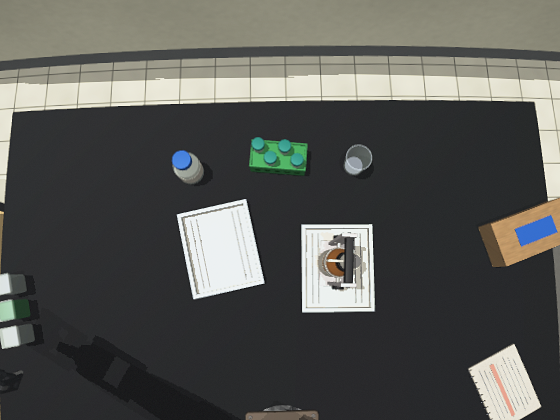

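The side view shows the carrier in the near tray (bar at ~275,222). The empty tray is at ~(228,252). In the top view, tray A is at ~(338,268), tray B at ~(220,248) and the bar at ~(349,260), roughly along world x. The bystanders stand at larger x.

```bash
python3 - <<'E'
from h import *
for n in("top","side"):
    f=np.load(n+"0.npz");W,p=f["W"],f["p"].astype(int)
    reg=np.zeros(p.shape[:2],bool)
    x,y,z=W[...,0],W[...,1],W[...,2]
    near=(x>.3)&(x<.75)&(abs(y)<.45)
    # bar
    m=near&(z>.255)&(z<.30)&(p.max(-1)<70)&(y<.12)
    q=W[m]; print(n,"bar n",len(q),q.mean(0),q.min(0),q.max(0))
    if len(q)>10:
        print("  rect",cv2.minAreaRect((q[:,:2]*1000).astype(np.float32)), "z pct",np.percentile(q[:,2],[5,50,95]))
    # all carrier z histogram and white dispenser
    m=near&(z>.12)&(z<.245)&(y<.12); q=W[m]; c=p[m]
    for lo in np.arange(.12,.245,.02):
        k=(q[:,2]>=lo)&(q[:,2]<lo+.02)
        if k.sum(): print("   z%.2f"%lo,k.sum(),np.median(q[k],0).round(3),q[k].min(0).round(3),q[k].max(0).round(3))
    # trays
    m=(near&(z>-.004)&(z<.035)&(p.min(-1)>110)).astype(np.uint8)
    for nm,sel in(("a",y<.05),("b",y>.09)):
        mm=(m.astype(bool)&sel).astype(np.uint8)
        k,l,st,ce=cv2.connectedComponentsWithStats(cv2.morphologyEx(mm,cv2.MORPH_CLOSE,np.ones((9,9))))
        j=1+st[1:,4].argmax(); g=(l==j)&(z>.019)&(z<.032)&mm.astype(bool)
        r=cv2.minAreaRect((W[g][:,:2]*1000).astype(np.float32))
        print("  tray",nm,st[j],g.sum(),r,np.percentile(W[g][:,2],[5,50,95]).round(4))
E
```

```text
top bar n 250 [ 0.48222058 -0.14640517  0.27473575] [ 0.43609771 -0.15799706  0.2605761 ] [ 0.53118446 -0.13502872  0.28010248]
  rect ((483.5668640136719, -146.64503479003906), (18.703941345214844, 95.26252746582031), 86.32997131347656) z pct [0.26841452 0.27521869 0.27870655]
   z0.12 237 [ 0.479 -0.132  0.127] [ 0.417 -0.157  0.12 ] [ 0.539 -0.115  0.139]
   z0.14 36 [ 0.487 -0.137  0.153] [ 0.428 -0.155  0.141] [ 0.54  -0.126  0.16 ]
   z0.16 79 [ 0.482 -0.141  0.172] [ 0.429 -0.151  0.16 ] [ 0.541 -0.126  0.179]
   z0.18 54 [ 0.485 -0.141  0.193] [ 0.429 -0.148  0.181] [ 0.539 -0.108  0.2  ]
   z0.20 154 [ 0.484 -0.169  0.213] [ 0.427 -0.184  0.2  ] [ 0.54  -0.111  0.22 ]
   z0.22 14 [ 0.533 -0.133  0.225] [ 0.43  -0.144  0.222] [ 0.541 -0.126  0.239]
   z0.24 3 [ 0.43  -0.126  0.241] [ 0.428 -0.133  0.24 ] [ 0.539 -0.126  0.242]
  tray a [ 301  224   74   89 4996] 1200 ((471.9505310058594, -155.30194091796875), (194.57887268066406, 233.0572052001953), 88.63054656982422) [0.021  0.0249 0.0289]
  tray b [ 177  199   70  100 5458] 799 ((529.8650512695312, 161.62893676757812), (233
[... 561 characters left out ...]
.427 -0.188  0.16 ] [ 0.539 -0.131  0.18 ]
   z0.18 393 [ 0.474 -0.166  0.19 ] [ 0.426 -0.189  0.18 ] [ 0.539 -0.115  0.2  ]
   z0.20 575 [ 0.48  -0.17   0.211] [ 0.427 -0.19   0.2  ] [ 0.54 -0.12  0.22]
   z0.22 250 [ 0.485 -0.161  0.229] [ 0.427 -0.173  0.22 ] [ 0.54  -0.132  0.24 ]
   z0.24 65 [ 0.532 -0.159  0.243] [ 0.427 -0.173  0.24 ] [ 0.54  -0.134  0.245]
  tray a [ 200  294  151  104 6967] 1472 ((473.1619873046875, -160.19161987304688), (194.54295349121094, 233.47389221191406), 88.59365844726562) [0.0255 0.0278 0.03  ]
  tray b [ 168  217   82   64 2767] 355 ((526.4261474609375, 184.12503051757812), (237.10012817382812, 135.5991668701172), 13.052347183227539) [0.0247 0.0269 0.0292]
```

```bash
python3 - <<'E'
import cv2,numpy as np
a=cv2.imread('pics/side0.png')[200:370,190:360];b=cv2.imread('pics/top0.png')[215:320,290:385]
cv2.imwrite('pics/crop0.png',np.hstack([cv2.resize(a,(400,400)),cv2.resize(b,(400,400))]))
E
```

```text
(no output)
```

View pics/crop0.png

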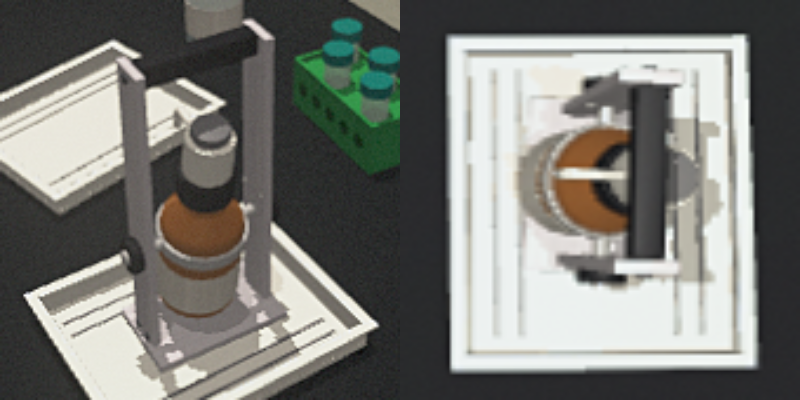

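```bash
python3 -m crank '[[-3,-2,-3,0,0,-0.05],[-7,-5,-6,0,0,-0.1],[-11,-8,-9,0,0,-0.15],[-15,-11,-10,0,0,-0.2],[-19,-13.5,-10,0,0,-0.25],[-23,-16,-10,0,0,-0.3],[-27,-19,-10,0,0,-0.35],[-30,-21,-10,0,0,-0.39],[-32,-22,-10,0,0,-0.39]]' 1 60
python3 -m crank '[[-0.1,-2,0,0,0,0],[-0.3,-6,0,0,0,0],[-0.5,-11,0,0,0,0],[-0.7,-16,0,0,0,0],[-0.9,-21,0,0,0,0],[-1.1,-26,0,0,0,0],[-1.3,-31,0,0,0,0],[-1.3,-36,0,0,0,0],[-1.3,-41,0,0,0,0],[-1.3,-43.5,0,0,0,0]]'
python3 -m crank '[[0,-1.2,0,0,0,0],[0,-1.2,0,0,0,0]]'
cat > refine.py <<'E'
from h import *
from scipy.optimize import differential_evolution as DE
for n in("top","side"):
    f=np.load(n+"0.npz");W,p=f["W"],f["p"].astype(int);x,y,z=W[...,0],W[...,1],W[...,2]
    for nm,c0 in(("a",(.472,-.157,0)),("b",(.53,.165,.17))):
        m=(abs(z-.026)<.005)&(p.min(-1)>110)&(np.hypot(x-c0[0],y-c0[1])<.17); P=W[m][:,:2]
        def cost(v):
            c,s=np.cos(v[2]),np.sin(v[2]);d=P-v[:2];a=abs(d@[c,s]);b=abs(d@[-s,c])
            # signed distance to rim centreline of a rectangle 216x176
            e=np.maximum(a-.108,b-.088);return np.minimum(abs(e),.008).mean()
        r=DE(cost,[(c0[0]-.03,c0[0]+.03),(c0[1]-.03,c0[1]+.03),(c0[2]-.35,c0[2]+.35)],seed=0,tol=1e-6)
        print(n,nm,len(P),r.x.round(4),r.fun)
    m=(z>.272)&(z<.279)&(abs(x-.483)<.045)&(abs(y+.148)<.02);q=W[m]
    A=np.polyfit(q[:,0]-.4835,q[:,1],1);print(n,"bar top: yaw %.3f y0 %.4f"%tuple(A),np.percentile(q[:,1]-A[0]*(q[:,0]-.4835),[3,50,97]).round(4))
    m=(z>.15)&(z<.285)&(abs(y+.148)<.04)&(p.max(-1)>70);q=W[m];print("cheek x",np.percentile(q[:,0],[1,99]).round(4),
       [np.median(q[q[:,0]<.44],0).round(4),np.median(q[q[:,0]>.528],0).round(4)])
s=ctrl.get_state();print(s["time"],s["eef_pos"].round(4),s["tcp_rot"].round(4),s["contact_force"])
i,p,d=cam("wrist");cv2.imwrite("pics/w1.png",p);np.savez("w1.npz",W=cloud(i,d),p=p);print(i["origin"])
E
python3 refine.py
```

```text
time: 1.0
eef_pos: [0.4701, 0.2961, 0.3308]
tcp_rot: [0.001, 1.0, -0.001, -0.0]
contact_force: [-0.1, 1.2, -0.3]
opening: 1.0
finger_force: 0.0
time: 2.0
eef_pos: [0.4812, -0.139, 0.3307]
tcp_rot: [0.002, 1.0, -0.0, -0.001]
contact_force: [0.2, 0.1, -0.2]
opening: 0.997
finger_force: 0.0
time: 2.2
eef_pos: [0.4817, -0.1485, 0.3308]
tcp_rot: [0.001, 1.0, 0.0, -0.0]
contact_force: [0.4, 0.6, 0.1]
opening: 1.0
finger_force: 0.0
top a 1132 [ 0.4718 -0.1545 -0.0241] 0.0038510374327433254
top b 1082 [0.5302 0.1582 0.1991] 0.003712564528641623
top bar top: yaw -0.070 y0 -0.1462 [-0.1549 -0.1461 -0.138 ]
cheek x [0.4257 0.5403] [array([ 0.4303, -0.1386,  0.2728]), array([ 0.5354, -0.1435,  0.2717])]
side a 1457 [ 0.4715 -0.1626 -0.0255] 0.0033570417914133995
side b 645 [0.5297 0.1526 0.2031] 0.003529041244678407
side bar top: yaw -0.059 y0 -0.1552 [-0.1613 -0.1574 -0.1444]
cheek x [0.4273 1.5113] [array([ 0.429 , -0.1571,  0.2219]), array([ 0.5345, -0.152 ,  0.2071])]
2.2 [ 0.4817 -0.1485  0.3308] [ 1.e-03  1.e+00  4.e-04 -5.e-04] [0.35038323 0.6379573  0.0889619 ]
[ 0.40003811 -0.14795989  0.47384307]
```

View pics/w1.png

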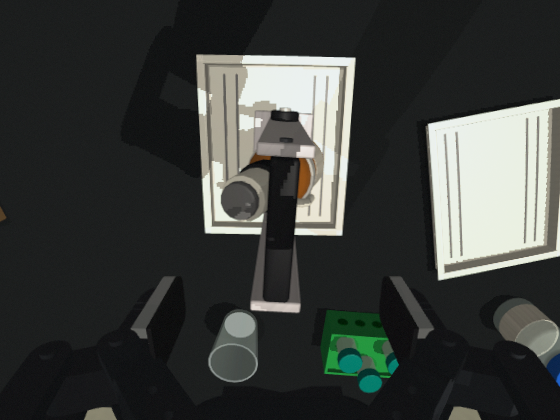

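The wrist view shows the bar from (285,155) to (275,300) between the fingers, and the dispenser at (240,198), leaning to world −y. Tray A's rim spans (198..355, 57..235). I'll refine this with plane intersections, which don't depend on depth noise.

```bash
cat > refine2.py <<'E'
from h import *
def onplane(i,uv,z):
    K=np.array(i["K"]);s=cv2.undistortPoints(np.array(uv,float).reshape(-1,1,2),K,np.array([i["k1"],0,0,0,0],float)).reshape(-1,2)
    r=np.c_[s,np.ones(len(s))]@R.from_quat(i["orientation"]).as_matrix().T;o=np.array(i["origin"])
    return o+r*((z-o[2])/r[:,2])[:,None]
if __name__=="__main__":
  for n,f in(("top","top0"),("side","side0"),("wrist","w1")):
    D=np.load(f+".npz");W,p=D["W"],D["p"].astype(int);i=ctrl.camera_info(n)
    for nm,c0 in(("a",(.472,-.157)),("b",(.53,.160))):
        m=((p.min(-1)>95)&(np.hypot(W[...,0]-c0[0],W[...,1]-c0[1])<.18)&(W[...,2]<.04)).astype(np.uint8)
        m=cv2.morphologyEx(m,cv2.MORPH_CLOSE,np.ones((15,15)))
        cs,_=cv2.findContours(m,0,2);c=max(cs,key=cv2.contourArea).reshape(-1,2)
        P=onplane(i,c,.025)[:,:2]; r=cv2.minAreaRect((P*1000).astype(np.float32));print(n,nm,np.round(r[0],1),np.round(r[1],1),round(r[2],1), "touch",c.min(0),c.max(0))
    x,y,z=W[...,0],W[...,1],W[...,2]
    m=((z>.255)&(z<.29)&(p.max(-1)<60)&(abs(x-.4835)<.05)&(abs(y+.148)<.03)).astype(np.uint8)
    k,l,st,ce=cv2.connectedComponentsWithStats(m);j=1+st[1:,4].argmax();v,u=np.where(l==j)
    P=onplane(i,np.c_[u,v],.276); 
    if n!="side":
        r=cv2.minAreaRect((P[:,:2]*1000).astype(np.float32));print(n,"bar",np.round(r[0],1),np.round(r[1],1),round(r[2],1))
    a=np.polyfit(P[:,0]-.4835,P[:,1],1);print("  bar yaw %.3f y@.4835 %.4f"%tuple(a),"x",P[:,0].min(),P[:,0].max())
E
python3 refine2.py
```

```text
top a [ 470.9 -155.5] [195. 234.] 88.6 touch [301 224] [374 312]
top b [530.1 158.5] [235.3 195.4] 11.4 touch [177 199] [264 299]
top bar [ 476.6 -153. ] [ 8.2 82.5] 81.6
  bar yaw -0.081 y@.4835 -0.1531 x 0.436182889964001 0.518036584074173
side a [ 474.5 -162.9] [205.7 235. ] 88.5 touch [200 294] [350 398]
side b [531.6 149.7] [244.6 214.3] 11.3 touch [168 218] [285 290]
  bar yaw -0.018 y@.4835 -0.1611 x 0.43071876505935447 0.532914374866746
wrist a [ 472.9 -156.7] [193.7 233.4] 88.8 touch [196  55] [355 235]
wrist b [532.8 154.9] [236.4 190.7] 11.7 touch [426  99] [559 280]
wrist bar [ 483.7 -148.6] [17.8 97. ] 86.4
  bar yaw -0.060 y@.4835 -0.1485 x 0.4349437035511703 0.5318223549029963
```

```bash
python3 -m crank '[[-0.2,0,1,0,0,0.06],[-0.2,0,2.5,0,0,0.06],[-0.2,0,4,0,0,0.06],[-0.2,0,5.5,0,0,0.06],[-0.2,0,7,0,0,0.06],[-0.2,0,8,0,0,0.06],[-0.2,0,8.4,0,0,0.06],[-0.2,0,8.4,0,0,0.06]]' 1 80
python3 -m crank '[[0,0,0,0,0,0],[0,0,0,0,0,0],[0,0,0,0,0,0],[0,0,0,0,0,0],[0,0,0,0,0,0],[0,0,0,0,0,0]]' 0 80
python3 - <<'E'
from h import *
s=ctrl.get_state();print(s["eef_pos"].round(4),s["tcp_rot"].round(4),s["wrist_torque"].round(3))
for n in("wrist","side"):
    i,p,d=cam(n);np.savez(n+"2.npz",W=cloud(i,d),p=p);cv2.imwrite(f"pics/{n}2.png",p)
a=cv2.imread("pics/wrist2.png");b=cv2.imread("pics/side2.png")[150:360,150:430]
cv2.imwrite("pics/both2.png",np.hstack([cv2.resize(a,(400,300)),cv2.resize(b,(400,300))]))
E
```

```text
time: 3.05
eef_pos: [0.4837, -0.1477, 0.2466]
tcp_rot: [0.03, 1.0, 0.0, -0.001]
contact_force: [0.6, 0.7, 1.2]
opening: 1.0
finger_force: 0.0
time: 3.65
eef_pos: [0.4843, -0.1483, 0.2479]
tcp_rot: [0.03, 1.0, -0.001, 0.001]
contact_force: [-0.2, -1.1, 1.3]
opening: 0.196
finger_force: 79.7
[ 0.4843 -0.1483  0.2479] [ 2.990e-02  9.996e-01 -8.000e-04  6.000e-04] [-0.319 -0.022 -0.055]
```

View pics/both2.png

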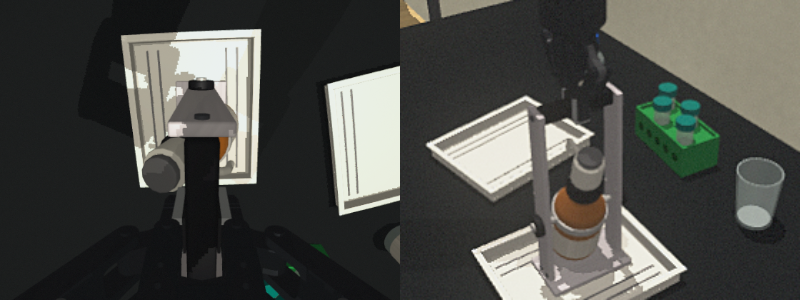

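Gripped: opening 0.196 and 80 N. The wrist view shows the bar down the middle and the dispenser to its left, at ~(162,170) in the scaled image. The side view is clear as well. I'll build the bottle-angle estimator on the wrist cloud in the carrier frame.

```bash
cat > est0.py <<'E'
from h import *
D=np.load("wrist2.npz");W,p=D["W"],D["p"].astype(int)
s=ctrl.get_state();Rt=R.from_quat(s["tcp_rot"]).as_matrix()
T=(W-s["eef_pos"])@Rt   # tool frame
C=np.stack([-T[...,0],T[...,1],.243-T[...,2]],-1)*1000
np.save("C2.npy",C)
x,y,z=C[...,0],C[...,1],C[...,2]
m=(z>262)&(z<285)&(abs(x)<70)&(abs(y)<25);print("bar/cheek top z",np.percentile(z[m],[5,25,50,75,95]).round(1),"y",np.percentile(y[m],[2,50,98]).round(1),"x",np.percentile(x[m],[2,98]).round(1))
for lo in range(110,236,10):
    m=(z>=lo)&(z<lo+10)&(abs(x)<44)&(abs(y)<80)
    if m.sum(): print(lo,m.sum(),"x",np.percentile(x[m],[2,50,98]).round(1),"y",np.percentile(y[m],[2,50,98]).round(1),"col",np.median(p[m],0))
m=(z>205)&(z<225)&(abs(x)<44)&(abs(y)<80);q=C[m]
v,u=np.where(m);print("px",u.min(),u.max(),v.min(),v.max())
E
python3 est0.py
```

```text
bar/cheek top z [266.5 270.2 271.3 272.  280.4] y [-16.4   0.5  17.3] x [-56.4  35.8]
110 209 x [-4.3  8.3 25.7] y [21.8 29.5 34.3] col [128. 142. 151.]
120 218 x [-7.1  1.7 15.9] y [20.  23.3 27.7] col [ 26.  77. 133.]
150 27 x [-18.6 -13.6 -10.7] y [-38.4 -36.4 -32.1] col [23. 23. 23.]
160 93 x [-19.4 -18.2 -13.5] y [-35.5 -28.1 -15.7] col [53. 57. 59.]
170 119 x [-19.5 -18.7 -17.2] y [-31.2 -21.4 -15.7] col [ 91. 101. 104.]
180 230 x [-19.6 -18.   -0.5] y [-34.5 -19.7  28.5] col [ 92. 102. 104.]
190 636 x [-19.5 -15.1   1.6] y [-46.3 -26.6  25.7] col [ 99.  109.5 112.5]
200 2166 x [-16.2  -3.1  14.6] y [-45.8 -31.6  18.7] col [72. 75. 77.]
210 744 x [-11.8  -0.2  11.9] y [-31.1 -24.5 -18. ] col [59. 61. 62.]
px 200 256 218 269
```

```bash
cat > est.py <<'E'
from h import *
from scipy.optimize import least_squares as LS
RD,Y0,ZT=19.5,0.5,.243
def carr(W,s):
    T=(W-s["eef_pos"])@R.from_quat(s["tcp_rot"]).as_matrix()
    return np.stack([-T[...,0],T[...,1],ZT-T[...,2]],-1)*1000
def fitq(C,rd=RD,q0=0.1,free=False):
    x,y,z=C[...,0],C[...,1],C[...,2]
    P=C[(z>165)&(z<222)&(abs(x)<24)&(abs(y)<70)]
    def res(v,P):
        q=v[0];X=P[:,0]-(v[2] if free else 0);Y=P[:,1]-Y0;Z=P[:,2]-98
        s=-np.sin(q)*Y+np.cos(q)*Z; t=np.cos(q)*Y+np.sin(q)*Z
        r=np.hypot(X,t);return np.maximum(r-(v[1] if free else rd),s-116)
    best=None
    for g in np.arange(-.3,.31,.1):
        a=LS(res,[g,rd,0] if free else [g],loss="soft_l1",f_scale=1.,args=(P,))
        if best is None or a.cost<best.cost: best=a
    e=res(best.x,P)
    return best.x,len(P),np.median(abs(e)),(abs(e)<2).mean()
def tilt(s):  # carrier tilt about its x: right-handed
    M=R.from_quat(s["tcp_rot"]).as_matrix();z=-M[:,2];y=M[:,1];y=np.array([y[0],y[1],0]);y/=np.linalg.norm(y)
    xx=M[:,0];return -np.arctan2(z@y,z[2]), np.arcsin(M[2,0])
def meas(save=None):
    s=ctrl.get_state();i,p,d=cam("wrist");C=carr(cloud(i,d),s)
    x,n,e,f=fitq(C);th,ty=tilt(s)
    b=C[(C[...,2]>268)&(C[...,2]<276)&(abs(C[...,0])<60)&(abs(C[...,1])<25)]
    print("t %.2f q %.4f th %.4f phi %.4f | n%d e%.2f f%.2f | bar z%.1f tilt_y %.3f pos %s F %s"%(s["time"],x[0],th,x[0]+th,n,e,f,np.median(b[:,2]),ty,s["eef_pos"].round(4),s["contact_force"].round(1)))
    if save: cv2.imwrite(save,p)
    return x[0],th,s
if __name__=="__main__":
    s=ctrl.get_state();C=np.load("C2.npy")
    print(fitq(C),fitq(C,free=True));print(tilt(s))
E
python3 est.py
```

```text
(array([0.30952426]), 3934, np.float64(0.6121205907812381), np.float64(0.7475851550584647)) (array([ 0.27006845, 79.3151287 , 63.02065073]), 3934, np.float64(0.9977957472613213), np.float64(0.6786985256736147))
(np.float64(-0.0014622328660456871), np.float64(-0.0012003171980818328))
```

```bash
python3 -m crank '[[0,0,-0.3,0,0,0],[0,0,-1,0,0,0],[0,0,-2,0,0,0],[0,0,-3.2,0,0,0],[0,0,-4.5,0,0,0],[0,0,-5.7,0,0,0],[0,0,-6.6,0,0,0],[0,0,-7,0,0,0],[0,0,-7,0,0,0]]'
python3 - <<'E'
from est import *
meas();print(ctrl.get_state()["wrist_torque"])
E
cat > plan.py <<'E'
import sys,json;from est import *
K,CD,I,MGH=.022,.02,.00147,float(open("mgh.txt").read())
def sim(q,dq,th,ths,n=10):   # ths: carrier tilts at row ends; bottle lean f
    f,df=q+th,dq; out=[];prev=th
    for t in ths:
        r=(t-prev)/.1
        for k in range(n):
            c=prev+(t-prev)*(k+.5)/n
            ddf=(MGH*f-K*(f-c)-CD*(df-r))/I
            df+=ddf*.1/n; f+=df*.1/n
        prev=t; out.append((f,f-t))
    return np.array(out)
def plan(q,th,N=25):
    dq=(MGH*(q+th)-K*q)/CD
    def res(u):
        o=sim(q,dq,th,u);a=np.diff(np.r_[th,u]);w=np.ones(N)
        return np.r_[o[:,0],.5*o[:,1],.5*u,2*a,4*np.diff(a),20*o[-1],20*u[-1]]
    u=LS(res,np.zeros(N)).x;o=sim(q,dq,th,u);return u,o
if __name__=="__main__":
    q,th,s=meas()
    u,o=plan(q,th)
    print("dtheta (=-drx) next:",(u[:10]-th).round(3));print("theta",u[:12].round(3));print("phi",o[:10,0].round(3));print("q",o[:10,1].round(3))
E
echo .0466 > mgh.txt
```

```text
time: 4.65
eef_pos: [0.4842, -0.1479, 0.3183]
tcp_rot: [0.03, 1.0, -0.0, 0.001]
contact_force: [0.2, -0.8, -9.6]
opening: 0.196
finger_force: 78.4
t 4.65 q 0.3116 th -0.0007 phi 0.3109 | n3936 e0.65 f0.75 | bar z271.3 tilt_y -0.001 pos [ 0.4842 -0.1479  0.3183] F [ 0.2 -0.8 -9.6]
[ 0.04477614 -0.01189267  0.00909034]
```

```bash
echo .053 > mgh.txt; python3 -m crank '[[0,0.7,0,0.05,0,0],[0,1.45,0.05,0.1,0,0],[0,2.2,0.15,0.15,0,0],[0,2.9,0.3,0.2,0,0],[0,3.6,0.45,0.25,0,0],[0,4.3,0.65,0.3,0,0]]'; python3 plan.py
```

```text
time: 5.3
eef_pos: [0.4861, -0.1036, 0.3094]
tcp_rot: [0.03, 0.988, -0.148, -0.005]
contact_force: [-0.4, 0.1, -7.6]
opening: 0.195
finger_force: 78.5
t 5.30 q 0.1875 th -0.2981 phi -0.1106 | n3564 e1.08 f0.67 | bar z271.5 tilt_y 0.002 pos [ 0.4861 -0.1036  0.3094] F [-0.4  0.1 -7.6]
dtheta (=-drx) next: [0.082 0.151 0.203 0.239 0.262 0.277 0.285 0.29  0.292 0.294]
theta [-0.216 -0.147 -0.096 -0.059 -0.036 -0.021 -0.013 -0.008 -0.006 -0.004
 -0.004 -0.004]
phi [-0.117 -0.093 -0.066 -0.044 -0.027 -0.016 -0.008 -0.004 -0.002 -0.001]
q [0.099 0.054 0.029 0.016 0.009 0.006 0.005 0.004 0.004 0.004]
```

```bash
python3 -m crank '[[0,-0.9,0,-0.06,0,0],[0,-1.75,0.1,-0.12,0,0]]'; python3 plan.py
```

```text
time: 5.55
eef_pos: [0.4853, -0.1206, 0.3139]
tcp_rot: [0.029, 0.996, -0.087, -0.003]
contact_force: [0.6, -1.5, -7.6]
opening: 0.196
finger_force: 78.5
t 5.55 q 0.0365 th -0.1747 phi -0.1381 | n2061 e2.48 f0.46 | bar z271.4 tilt_y 0.001 pos [ 0.4853 -0.1206  0.3139] F [ 0.6 -1.5 -7.6]
dtheta (=-drx) next: [0.084 0.15  0.196 0.223 0.236 0.239 0.236 0.23  0.224 0.217]
theta [-0.091 -0.025  0.021  0.048  0.061  0.064  0.061  0.056  0.049  0.042
  0.035  0.03 ]
phi [-0.134 -0.1   -0.065 -0.037 -0.017 -0.004  0.003  0.007  0.008  0.008]
q [-0.043 -0.076 -0.086 -0.085 -0.078 -0.068 -0.058 -0.049 -0.041 -0.034]
```

```bash
python3 -m crank '[[0,-1.2,0.05,-0.08,0,0],[0,-2.2,0.15,-0.15,0,0]]'; cat > look.py <<'E'
import sys;from est import *
s=ctrl.get_state();i,p,d=cam("wrist");C=carr(cloud(i,d),s);np.savez("wl.npz",C=C,p=p)
i2,p2,d2=cam("side");np.savez("sl.npz",W=cloud(i2,d2),p=p2)
cv2.imwrite(sys.argv[1],np.hstack([cv2.resize(p,(400,300)),cv2.resize(p2[100:310,150:430],(400,300))]))
print(s["time"],tilt(s),fitq(C))
x,y,z=C[...,0],C[...,1],C[...,2]
for lo in range(150,236,10):
    m=(z>=lo)&(z<lo+10)&(abs(x)<44)&(abs(y)<80)
    if m.sum(): print(lo,m.sum(),"x",np.percentile(x[m],[2,50,98]).round(1),"y",np.percentile(y[m],[2,25,50,75,98]).round(1))
E
python3 look.py pics/l1.png
```

```text
time: 5.8
eef_pos: [0.484, -0.1438, 0.3171]
tcp_rot: [0.03, 0.999, -0.014, -0.001]
contact_force: [0.3, -0.8, -9.2]
opening: 0.196
finger_force: 78.6
5.8 (np.float64(-0.02737676135028462), np.float64(0.0005850989036590993)) (array([-0.00708935]), 1689, np.float64(3.8069816319832093), np.float64(0.3309650680876258))
150 20 x [-16.2 -11.9  -6.4] y [-24.1 -20.6 -19.   18.5  19.6]
160 233 x [-18.4  -7.8   4.8] y [-25.2 -22.1 -18.5  17.8  19.4]
170 66 x [-14.8  -2.5   1. ] y [-21.3 -17.2  43.5  45.6  48.7]
180 113 x [-15.4  -2.4   0.6] y [-21.6 -15.8  43.9  46.6  49.1]
190 634 x [-14.9  -0.8   3.5] y [-19.3  21.5  29.5  37.8  46.4]
200 301 x [-15.7  -7.4   8.8] y [-23.2 -21.3 -19.4 -16.4  14.4]
210 362 x [-11.4  -1.9   7.4] y [-19.4 -17.2 -15.6 -14.1 -12.8]
```

View pics/l1.png

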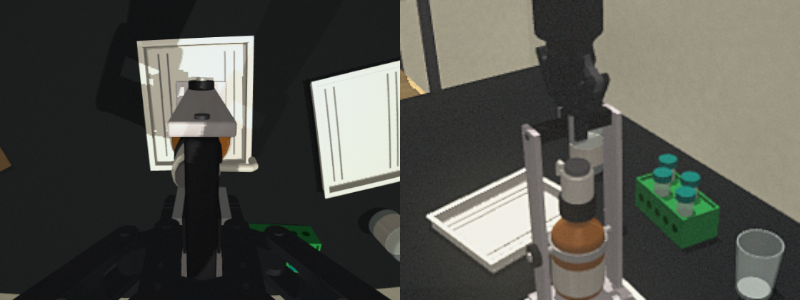

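The picture shows the bottle almost upright, with the spout sticking out to +y at ~(245,163). The spout corrupts the fit, so I'll restrict the fit to the dispenser's own −y side.

```bash
python3 - <<'E'
s=open("est.py").read()
s=s.replace("P=C[(z>165)&(z<222)&(abs(x)<24)&(abs(y)<70)]","P=C[(z>178)&(z<222)&(abs(x)<24)&(abs(y)<70)]\n    if (P[:,1]<-6).sum()>60: P=P[P[:,1]<-6]")
open("est.py","w").write(s)
E
python3 - <<'E'
from est import *
C=np.load("wl.npz")["C"];print(fitq(C),fitq(np.load("C2.npy")))
x,y,z=C[...,0],C[...,1],C[...,2]
P=C[(z>178)&(z<222)&(abs(x)<24)&(y<-6)&(y>-60)]
for lo in range(178,222,4):
    m=(P[:,2]>=lo)&(P[:,2]<lo+4);
    if m.sum(): print(lo,m.sum(),P[m].min(0).round(1),np.median(P[m],0).round(1),P[m].max(0).round(1))
from plan import *
q=fitq(C)[0][0];u,o=plan(q,-.0274);print(u[:10].round(3),o[:10].round(3).T)
E
```

```text
(array([0.03152769]), 741, np.float64(0.848603082917279), np.float64(0.8812415654520918)) (array([0.32502092]), 3516, np.float64(0.7049846858212163), np.float64(0.8660409556313993))
178 12 [-15.  -21.5 178.7] [-13.9 -17.6 180.5] [ -8.2 -15.7 182. ]
182 13 [-15.3 -22.3 182.4] [-12.7 -18.6 184. ] [ -7.3 -15.4 185.5]
186 14 [-15.5 -21.6 186.2] [-14.1 -17.4 188. ] [ -8.5 -15.1 189.5]
190 21 [-16.  -22.2 190. ] [-13.6 -17.9 192.1] [ -7.  -14.8 193.9]
194 17 [-16.5 -22.4 194.1] [-14.5 -16.9 196.5] [ -7.1 -14.4 197.9]
198 51 [-16.6 -23.9 198.2] [-11.  -20.1 201.4] [ 10.5 -14.2 202. ]
202 226 [-16.2 -23.4 202. ] [ -6.9 -19.9 202.9] [ 12.5 -13.6 204.5]
206 25 [-12.8 -19.7 206.4] [-10.3 -16.2 208. ] [ -3.5 -13.1 209.9]
210 341 [-12.6 -20.  210.1] [ -2.1 -15.7 212.9] [  7.8 -12.7 214. ]
214 21 [ -8.8 -16.9 214. ] [ -1.1 -14.2 214.3] [  6.  -12.7 215.1]
[-0.027 -0.026 -0.024 -0.022 -0.019 -0.017 -0.015 -0.013 -0.011 -0.009] [[ 0.002  0.    -0.001 -0.002 -0.002 -0.002 -0.002 -0.002 -0.002 -0.002]
 [ 0.029  0.026  0.023  0.02   0.017  0.014  0.012  0.01   0.009  0.007]]
```

```bash
python3 - <<'E'
s=open("est.py").read()
a=s.index("    def res(v,P)");b=s.index("    best=None")
s=s[:a]+'''    def res(v,P):
        q=v[0];rA,rB,sA,sB=v[1:5] if free else PRO
        Y=P[:,1]-Y0;Z=P[:,2]-98
        s=-np.sin(q)*Y+np.cos(q)*Z; t=np.cos(q)*Y+np.sin(q)*Z
        r=np.hypot(P[:,0],t);return np.minimum(np.maximum(r-rA,s-sA),np.maximum(r-rB,s-sB))
'''+s[b:]
s=s.replace("[g,rd,0] if free","[g]+PRO if free").replace("RD,Y0","PRO=[20.5,16.3,105,116]\nRD,Y0")
open("est.py","w").write(s)
E
python3 - <<'E'
import est;from est import *
A=np.load("C2.npy");C=np.load("wl.npz")["C"]
for D in(A,C): print(fitq(D),fitq(D,free=True))
E
```

```text
(array([0.31239524]), 3516, np.float64(0.520047193003732), np.float64(0.9960182025028441)) (array([ 19.14654988,  19.08846024,  15.09771564, 105.7865756 ,
       115.83687134]), 3516, np.float64(0.3404012873772384), np.float64(0.9997155858930603))
(array([0.03104478]), 741, np.float64(0.3867921498637372), np.float64(0.9973009446693657)) (array([3.93650404e-02, 1.99257960e+01, 1.55762083e+01, 1.05643201e+02,
       1.15657230e+02]), 741, np.float64(0.33294735844920353), np.float64(0.9986504723346828))
```

```bash
sed -i 's/PRO=\[.*/PRO=[19.2,15.15,105.8,115.8]/' est.py; python3 -c "
from est import *
print(fitq(np.load('C2.npy'))[0],fitq(np.load('wl.npz')['C'])[0])"; python3 plan.py
```

```text
[0.2977318] [0.04743296]
t 5.90 q 0.0798 th -0.0314 phi 0.0484 | n1081 e0.34 f1.00 | bar z271.3 tilt_y 0.001 pos [ 0.4838 -0.1461  0.317 ] F [ 0.1 -1.1 -8.5]
dtheta (=-drx) next: [-0.02  -0.035 -0.042 -0.043 -0.039 -0.034 -0.026 -0.019 -0.012 -0.006]
theta [-0.052 -0.066 -0.073 -0.074 -0.071 -0.065 -0.058 -0.05  -0.043 -0.037
 -0.031 -0.026]
phi [ 0.042  0.028  0.015  0.005 -0.002 -0.006 -0.007 -0.008 -0.008 -0.007]
q [0.093 0.094 0.088 0.079 0.069 0.059 0.05  0.042 0.036 0.03 ]
```

```bash
python3 -m crank '[[0,0.35,0,0.025,0,0],[0,0.65,0,0.045,0,0],[0,0.8,0,0.055,0,0],[0,0.75,0,0.052,0,0]]'; python3 plan.py
```

```text
time: 6.35
eef_pos: [0.4847, -0.1346, 0.3172]
tcp_rot: [0.029, 0.999, -0.041, -0.001]
contact_force: [0.1, 0.4, -7.5]
opening: 0.198
finger_force: 78.7
t 6.35 q 0.0652 th -0.0819 phi -0.0167 | n923 e0.35 f1.00 | bar z271.3 tilt_y 0.000 pos [ 0.4847 -0.1346  0.3172] F [ 0.1  0.4 -7.5]
dtheta (=-drx) next: [0.016 0.03  0.041 0.05  0.057 0.062 0.066 0.068 0.071 0.072]
theta [-0.066 -0.052 -0.041 -0.032 -0.025 -0.02  -0.016 -0.013 -0.011 -0.01
 -0.008 -0.007]
phi [-0.02  -0.017 -0.013 -0.01  -0.007 -0.005 -0.004 -0.003 -0.002 -0.002]
q [0.046 0.035 0.027 0.022 0.018 0.015 0.013 0.011 0.009 0.008]
```

```bash
python3 -m crank '[[0,-0.25,0,-0.016,0,0],[0,-0.45,0,-0.03,0,0],[0,-0.6,0,-0.041,0,0],[0,-0.7,0,-0.05,0,0]]'; python3 plan.py
```

```text
time: 6.8
eef_pos: [0.4842, -0.1438, 0.3179]
tcp_rot: [0.03, 0.999, -0.016, -0.0]
contact_force: [0.3, -0.3, -8.6]
opening: 0.195
finger_force: 78.7
t 6.80 q 0.0216 th -0.0316 phi -0.0100 | n510 e0.34 f1.00 | bar z271.3 tilt_y -0.000 pos [ 0.4842 -0.1438  0.3179] F [ 0.3 -0.3 -8.6]
dtheta (=-drx) next: [0.008 0.015 0.02  0.023 0.026 0.028 0.029 0.029 0.03  0.03 ]
theta [-0.024 -0.017 -0.012 -0.008 -0.006 -0.004 -0.003 -0.002 -0.002 -0.001
 -0.001 -0.001]
phi [-0.011 -0.009 -0.006 -0.004 -0.003 -0.002 -0.001 -0.001 -0.    -0.   ]
q [0.013 0.008 0.005 0.004 0.003 0.002 0.002 0.002 0.001 0.001]
```

Model and measurement agree (q was predicted at 0.022). Bringing the carrier level.

```bash
python3 -m crank '[[0,-0.1,0,-0.008,0,0],[0,-0.2,0,-0.015,0,0],[0,-0.3,0,-0.02,0,0],[0,-0.35,0,-0.023,0,0],[0,-0.4,0,-0.026,0,0]]'; python3 plan.py
```

```text
time: 7.35
eef_pos: [0.484, -0.1472, 0.318]
tcp_rot: [0.03, 1.0, -0.003, -0.0]
contact_force: [0.7, 0.2, -7.6]
opening: 0.194
finger_force: 78.7
t 7.35 q 0.0059 th -0.0059 phi -0.0000 | n370 e0.35 f1.00 | bar z271.3 tilt_y -0.000 pos [ 0.484  -0.1472  0.318 ] F [ 0.7  0.2 -7.6]
dtheta (=-drx) next: [0.001 0.001 0.002 0.002 0.003 0.003 0.004 0.004 0.004 0.004]
theta [-0.005 -0.005 -0.004 -0.004 -0.003 -0.003 -0.002 -0.002 -0.002 -0.001
 -0.001 -0.001]
phi [-0.    -0.    -0.001 -0.001 -0.    -0.    -0.    -0.    -0.    -0.   ]
q [0.005 0.004 0.004 0.003 0.003 0.002 0.002 0.002 0.001 0.001]
```

```bash
python3 -m crank '[[0,0,0,-0.001,0,0],[0,0,0,-0.001,0,0],[0,0,0,-0.002,0,0],[0,0,0,-0.003,0,0],[0,0,0,-0.003,0,0],[0,0,0,-0.003,0,0]]'; python3 plan.py
```

```text
time: 8.0
eef_pos: [0.484, -0.1471, 0.318]
tcp_rot: [0.03, 1.0, -0.002, -0.0]
contact_force: [0.4, 0.2, -7.6]
opening: 0.194
finger_force: 78.7
t 8.00 q -0.0033 th -0.0030 phi -0.0064 | n294 e0.33 f1.00 | bar z271.3 tilt_y -0.000 pos [ 0.484  -0.1471  0.318 ] F [ 0.4  0.2 -7.6]
dtheta (=-drx) next: [0.003 0.006 0.008 0.008 0.008 0.008 0.008 0.007 0.007 0.006]
theta [0.    0.003 0.005 0.005 0.005 0.005 0.005 0.004 0.004 0.003 0.003 0.002]
phi [-0.006 -0.004 -0.003 -0.001 -0.     0.     0.     0.001  0.001  0.001]
q [-0.006 -0.007 -0.007 -0.007 -0.006 -0.005 -0.004 -0.004 -0.003 -0.003]
```

```bash
python3 -m crank '[[0,0,0,-0.004,0,0],[0,0.1,0,-0.008,0,0],[0,0.1,0,-0.01,0,0],[0,0.1,0,-0.01,0,0],[0,0.1,0,-0.009,0,0],[0,0.1,0,-0.008,0,0]]'; python3 plan.py
```

```text
time: 8.65
eef_pos: [0.484, -0.1461, 0.318]
tcp_rot: [0.03, 1.0, 0.002, 0.0]
contact_force: [-0.5, -0.7, -6.8]
opening: 0.2
finger_force: 78.7
t 8.65 q -0.0096 th 0.0049 phi -0.0048 | n239 e0.31 f1.00 | bar z271.3 tilt_y 0.000 pos [ 0.484  -0.1461  0.318 ] F [-0.5 -0.7 -6.8]
dtheta (=-drx) next: [ 0.002  0.003  0.004  0.004  0.003  0.002  0.001  0.001 -0.    -0.001]
theta [0.007 0.008 0.008 0.008 0.008 0.007 0.006 0.006 0.005 0.004 0.003 0.003]
phi [-0.004 -0.003 -0.001 -0.     0.     0.001  0.001  0.001  0.001  0.001]
q [-0.011 -0.01  -0.01  -0.009 -0.008 -0.007 -0.006 -0.005 -0.004 -0.003]
```

```bash
sed -i 's/q,th,s=meas()/q,th,s=meas();q-=.006/' plan.py; python3 -m crank '[[0,0,0,-0.006,0,0],[0,0,0,-0.01,0,0],[0,0.1,0,-0.012,0,0],[0,0.1,0,-0.012,0,0],[0,0.1,0,-0.01,0,0],[0,0.1,0,-0.008,0,0]]'; python3 plan.py
```

```text
time: 9.3
eef_pos: [0.4841, -0.1451, 0.318]
tcp_rot: [0.03, 1.0, 0.006, 0.0]
contact_force: [-0.7, -0.5, -7.2]
opening: 0.196
finger_force: 78.7
t 9.30 q -0.0078 th 0.0128 phi 0.0050 | n255 e0.35 f1.00 | bar z271.3 tilt_y -0.000 pos [ 0.4841 -0.1451  0.318 ] F [-0.7 -0.5 -7.2]
dtheta (=-drx) next: [-0.001 -0.002 -0.003 -0.004 -0.005 -0.006 -0.007 -0.008 -0.008 -0.009]
theta [0.012 0.011 0.01  0.009 0.008 0.007 0.006 0.005 0.004 0.004 0.003 0.003]
phi [-0.     0.     0.001  0.001  0.001  0.001  0.001  0.001  0.001  0.001]
q [-0.012 -0.011 -0.009 -0.008 -0.007 -0.006 -0.005 -0.004 -0.004 -0.003]
```

```bash
python3 -m crank '[[0,0,0,0.001,0,0],[0,0,0,0.002,0,0],[0,0,0,0.003,0,0],[0,-0.1,0,0.004,0,0],[0,-0.1,0,0.005,0,0],[0,-0.1,0,0.006,0,0]]'; python3 plan.py
```

```text
time: 9.95
eef_pos: [0.484, -0.1461, 0.3179]
tcp_rot: [0.03, 1.0, 0.004, 0.0]
contact_force: [-0.4, 0.7, -8.4]
opening: 0.197
finger_force: 78.6
t 9.95 q -0.0049 th 0.0071 phi 0.0022 | n275 e0.34 f1.00 | bar z271.3 tilt_y 0.000 pos [ 0.484  -0.1461  0.3179] F [-0.4  0.7 -8.4]
dtheta (=-drx) next: [ 0.001  0.002  0.002  0.002  0.001  0.    -0.001 -0.002 -0.002 -0.003]
theta [0.008 0.009 0.009 0.009 0.008 0.007 0.006 0.006 0.005 0.004 0.003 0.003]
phi [-0.003 -0.002 -0.001  0.     0.001  0.001  0.001  0.001  0.001  0.001]
q [-0.011 -0.011 -0.01  -0.009 -0.008 -0.006 -0.005 -0.005 -0.004 -0.003]
```

```bash
python3 -m crank '[[0,0,0,0,0,0],[0,0,0,-0.001,0,0],[0,0,0,-0.001,0,0],[0,0,0,0,0,0],[0,0,0,0.001,0,0],[0,0,0,0.002,0,0],[0,0,0,0.002,0,0]]'; python3 plan.py
```

```text
time: 10.7
eef_pos: [0.484, -0.1461, 0.318]
tcp_rot: [0.03, 1.0, 0.002, 0.0]
contact_force: [-0.0, -0.4, -7.7]
opening: 0.194
finger_force: 78.7
t 10.70 q -0.0094 th 0.0050 phi -0.0044 | n246 e0.35 f1.00 | bar z271.3 tilt_y -0.000 pos [ 0.484  -0.1461  0.318 ] F [-0.  -0.4 -7.7]
dtheta (=-drx) next: [0.005 0.008 0.01  0.01  0.009 0.008 0.007 0.005 0.004 0.003]
theta [0.01  0.013 0.014 0.015 0.014 0.013 0.012 0.01  0.009 0.008 0.006 0.005]
phi [-0.009 -0.006 -0.003 -0.001  0.     0.001  0.001  0.002  0.002  0.001]
q [-0.019 -0.019 -0.018 -0.016 -0.014 -0.012 -0.01  -0.009 -0.007 -0.006]
```

```bash
python3 - <<'E'
s=open("plan.py").read()
s=s.replace("def sim(q,dq,th,ths,n=10):","V=json.loads(sys.argv[1]) if len(sys.argv)>1 else [0]\ndef sim(q,dq,th,ths,n=10):\n    v=np.r_[V,[V[-1]]*40];j=-1")
s=s.replace("        r=(t-prev)/.1","        r=(t-prev)/.1;j+=1;acc=(v[j+1]-v[j])/.1")
s=s.replace("CD*(df-r))/I","CD*(df-r)+MGH/9.81*acc)/I")
open("plan.py","w").write(s)
E
python3 -m crank '[[0,0,0,-0.004,0,0],[0,0,0,-0.007,0,0],[0,0.1,0,-0.008,0,0],[0,0.1,0,-0.008,0,0],[0,0.1,0,-0.007,0,0]]'; python3 plan.py '[0,0.02,0.04,0.06,0.08,0.1,0.12]'
```

```text
time: 11.25
eef_pos: [0.4841, -0.1451, 0.318]
tcp_rot: [0.03, 1.0, 0.006, 0.0]
contact_force: [0.8, 0.2, -8.3]
opening: 0.199
finger_force: 78.7
t 11.25 q -0.0111 th 0.0119 phi 0.0008 | n231 e0.35 f1.00 | bar z271.3 tilt_y 0.000 pos [ 0.4841 -0.1451  0.318 ] F [ 0.8  0.2 -8.3]
dtheta (=-drx) next: [-0.006 -0.011 -0.015 -0.018 -0.02  -0.021 -0.022 -0.021 -0.021 -0.02 ]
theta [ 0.006  0.001 -0.003 -0.006 -0.008 -0.009 -0.01  -0.009 -0.009 -0.008
 -0.007 -0.006]
phi [-0.005 -0.005 -0.005 -0.004 -0.003 -0.     0.    -0.    -0.001 -0.001]
q [-0.011 -0.006 -0.002  0.002  0.006  0.009  0.01   0.009  0.008  0.007]
```

```bash
python3 -m crank '[[0,0.2,0,0.006,0,0],[-0.1,0.6,0,0.011,0,0],[-0.1,1.2,0,0.015,0,0],[-0.2,2.0,0,0.018,0,0],[-0.3,3.0,0,0.02,0,0],[-0.4,4.2,0,0.021,0,0]]'; python3 plan.py '[0.12,0.12]'
```

```text
time: 11.9
eef_pos: [0.4907, -0.1024, 0.3185]
tcp_rot: [0.03, 1.0, -0.004, -0.0]
contact_force: [-0.4, 0.0, -8.2]
opening: 0.194
finger_force: 78.6
t 11.90 q 0.0040 th -0.0089 phi -0.0049 | n362 e0.34 f1.00 | bar z271.3 tilt_y -0.000 pos [ 0.4907 -0.1024  0.3185] F [-0.4  0.  -8.2]
dtheta (=-drx) next: [0.006 0.011 0.014 0.016 0.016 0.016 0.016 0.015 0.014 0.013]
theta [-0.003  0.002  0.005  0.007  0.007  0.007  0.007  0.006  0.005  0.004
  0.004  0.003]
phi [-0.01  -0.008 -0.005 -0.002 -0.001  0.     0.001  0.001  0.001  0.001]
q [-0.008 -0.009 -0.01  -0.009 -0.008 -0.007 -0.006 -0.005 -0.004 -0.004]
```

```bash
python3 -m crank '[[-0.1,1.2,0,-0.006,0,0],[-0.2,2.4,0,-0.01,0,0],[-0.3,3.6,0,-0.012,0,0],[-0.4,4.8,0,-0.014,0,0],[-0.5,6.0,0,-0.014,0,0],[-0.6,7.2,0,-0.014,0,0]]'; python3 plan.py '[0.12,0.12]'
```

```text
time: 12.55
eef_pos: [0.501, -0.0309, 0.3178]
tcp_rot: [0.03, 1.0, 0.003, 0.0]
contact_force: [-0.0, 0.2, -8.8]
opening: 0.195
finger_force: 78.7
t 12.55 q -0.0048 th 0.0050 phi 0.0002 | n281 e0.35 f1.00 | bar z271.3 tilt_y 0.000 pos [ 0.501  -0.0309  0.3178] F [-0.   0.2 -8.8]
dtheta (=-drx) next: [ 0.002  0.004  0.005  0.005  0.004  0.003  0.002  0.001  0.    -0.   ]
theta [0.007 0.009 0.01  0.01  0.009 0.008 0.007 0.006 0.006 0.005 0.004 0.003]
phi [-0.005 -0.003 -0.002 -0.     0.     0.001  0.001  0.001  0.001  0.001]
q [-0.012 -0.012 -0.011 -0.01  -0.009 -0.008 -0.006 -0.005 -0.005 -0.004]
```

```bash
python3 -m crank '[[-0.1,1.2,0,-0.002,0,0],[-0.2,2.4,0,-0.003,0,0],[-0.4,3.6,0,-0.004,0,0],[-0.5,4.8,0,-0.004,0,0],[-0.6,6.0,0,-0.003,0,0],[-0.7,7.2,0,-0.002,0,0]]'; python3 plan.py '[0.12,0.12]'
```

```text
time: 13.2
eef_pos: [0.5123, 0.0406, 0.3181]
tcp_rot: [0.03, 1.0, 0.003, 0.0]
contact_force: [1.1, -0.2, -7.7]
opening: 0.198
finger_force: 78.8
t 13.20 q -0.0073 th 0.0070 phi -0.0004 | n255 e0.32 f1.00 | bar z271.3 tilt_y 0.000 pos [0.5123 0.0406 0.3181] F [ 1.1 -0.2 -7.7]
dtheta (=-drx) next: [ 0.002  0.004  0.005  0.005  0.004  0.003  0.002  0.001 -0.    -0.001]
theta [0.009 0.011 0.012 0.011 0.011 0.01  0.009 0.008 0.006 0.006 0.005 0.004]
phi [-0.005 -0.003 -0.002 -0.     0.     0.001  0.001  0.001  0.001  0.001]
q [-0.015 -0.014 -0.013 -0.012 -0.01  -0.009 -0.008 -0.006 -0.005 -0.004]
```

```bash
python3 -m crank '[[-0.1,1.2,0,-0.002,0,0],[-0.2,2.4,0,-0.004,0,0],[-0.3,3.6,0,-0.005,0,0],[-0.5,4.8,0,-0.005,0,0],[-0.6,6.0,0,-0.004,0,0],[-0.7,7.2,0,-0.003,0,0]]'; python3 plan.py '[0.12,0.12,0.1,0.08,0.06,0.04,0.02,0]'
python3 - <<'E'
from h import *
from refine2 import onplane
i,p,d=cam("side");np.savez("s5.npz",W=cloud(i,d),p=p)
E
```

```text
time: 13.85
eef_pos: [0.5236, 0.112, 0.3187]
tcp_rot: [0.03, 1.0, 0.005, 0.0]
contact_force: [-0.3, -0.5, -8.1]
opening: 0.195
finger_force: 78.8
t 13.85 q -0.0088 th 0.0099 phi 0.0011 | n248 e0.30 f1.00 | bar z271.3 tilt_y 0.000 pos [0.5236 0.112  0.3187] F [-0.3 -0.5 -8.1]
dtheta (=-drx) next: [0.007 0.012 0.016 0.018 0.018 0.018 0.016 0.014 0.012 0.009]
theta [0.017 0.022 0.026 0.028 0.028 0.027 0.026 0.024 0.022 0.019 0.017 0.014]
phi [-0.001  0.003  0.006  0.007  0.007  0.005  0.003  0.002  0.002  0.003]
q [-0.018 -0.019 -0.02  -0.021 -0.021 -0.022 -0.023 -0.022 -0.019 -0.016]
```

```bash
python3 -m crank '[[-0.1,1.2,0,-0.007,0,0],[-0.2,2.2,0,-0.012,0,0],[-0.3,3.0,0,-0.015,0,0],[-0.4,3.7,0,-0.016,0,0],[-0.4,4.2,0,-0.016,0,0],[-0.5,4.5,0,-0.015,0,0],[-0.5,4.6,0,-0.013,0,0]]'; python3 plan.py
```

```text
time: 14.65
eef_pos: [0.5314, 0.1568, 0.3192]
tcp_rot: [0.03, 0.999, 0.011, 0.001]
contact_force: [0.4, -1.1, -7.6]
opening: 0.195
finger_force: 78.8
t 14.65 q -0.0205 th 0.0228 phi 0.0023 | n158 e0.34 f1.00 | bar z271.2 tilt_y -0.000 pos [0.5314 0.1568 0.3192] F [ 0.4 -1.1 -7.6]
dtheta (=-drx) next: [-0.    -0.001 -0.003 -0.004 -0.006 -0.008 -0.01  -0.012 -0.014 -0.015]
theta [0.022 0.021 0.02  0.018 0.016 0.014 0.012 0.011 0.009 0.008 0.007 0.006]
phi [-0.002 -0.     0.001  0.001  0.002  0.002  0.002  0.002  0.002  0.001]
q [-0.024 -0.022 -0.019 -0.017 -0.014 -0.012 -0.01  -0.009 -0.007 -0.006]
```

```bash
python3 -m crank '[[0,0,0,0,0,0],[0,0,0,0.001,0,0],[0,0,0,0.002,0,0],[0,0,0,0.004,0,0],[0,0,0,0.006,0,0],[0,0,0,0.008,0,0]]'; python3 plan.py
```

```text
time: 15.3
eef_pos: [0.5312, 0.1565, 0.3192]
tcp_rot: [0.03, 1.0, 0.007, 0.0]
contact_force: [-0.3, 0.2, -8.1]
opening: 0.194
finger_force: 78.8
t 15.30 q -0.0164 th 0.0149 phi -0.0015 | n190 e0.34 f1.00 | bar z271.3 tilt_y -0.000 pos [0.5312 0.1565 0.3192] F [-0.3  0.2 -8.1]
dtheta (=-drx) next: [ 0.002  0.003  0.004  0.003  0.001 -0.    -0.002 -0.004 -0.005 -0.007]
theta [0.017 0.018 0.018 0.018 0.016 0.015 0.013 0.011 0.01  0.008 0.007 0.006]
phi [-0.006 -0.003 -0.001  0.     0.001  0.002  0.002  0.002  0.002  0.002]
q [-0.023 -0.022 -0.02  -0.018 -0.015 -0.013 -0.011 -0.009 -0.008 -0.007]
```

```bash
python3 -m crank '[[0,0,0,-0.002,0,0],[0,0,0,-0.003,0,0],[0,0,0,-0.004,0,0],[0,0,0,-0.003,0,0],[0,0,0,-0.001,0,0],[0,0,0,0.001,0,0]]'; python3 plan.py
```

```text
time: 15.95
eef_pos: [0.5312, 0.1566, 0.3192]
tcp_rot: [0.03, 1.0, 0.007, 0.0]
contact_force: [0.0, -1.0, -8.9]
opening: 0.195
finger_force: 78.8
t 15.95 q -0.0126 th 0.0139 phi 0.0013 | n206 e0.31 f1.00 | bar z271.3 tilt_y 0.000 pos [0.5312 0.1566 0.3192] F [ 0.  -1.  -8.9]
dtheta (=-drx) next: [ 0.001  0.001  0.001  0.    -0.001 -0.003 -0.004 -0.005 -0.007 -0.008]
theta [0.015 0.015 0.015 0.014 0.013 0.011 0.01  0.009 0.007 0.006 0.005 0.004]
phi [-0.003 -0.002 -0.     0.001  0.001  0.001  0.001  0.001  0.001  0.001]
q [-0.018 -0.017 -0.015 -0.013 -0.012 -0.01  -0.008 -0.007 -0.006 -0.005]
```

```bash
python3 - <<'E'
from h import *
# tray b from saved top picture + rim edges at both rim heights: already ~ (.530,.1585); no new camera call
from refine2 import onplane
D=np.load("top0.npz");W,p=D["W"],D["p"].astype(int);i=ctrl.camera_info("top")
for nm,c0 in(("a",(.472,-.156)),("b",(.53,.158))):
    m=((p.min(-1)>95)&(np.hypot(W[...,0]-c0[0],W[...,1]-c0[1])<.2)&(W[...,2]<.045)).astype(np.uint8)
    m=cv2.morphologyEx(m,cv2.MORPH_CLOSE,np.ones((15,15)));M=cv2.moments(m,True)
    print(nm,onplane(i,[[M["m10"]/M["m00"],M["m01"]/M["m00"]]],.02).round(4))
E
```

```text
a [[ 0.4675 -0.1545  0.02  ]]
b [[0.5289 0.1586 0.02  ]]
```

```bash
python3 -m crank '[[0,0,0,-0.001,0,0],[0,0,0,-0.001,0,0],[0,0,0,0,0,0],[0,0,0,0.001,0,0],[0,0,0,0.002,0,0],[0,0,0,0.004,0,0]]'; python3 plan.py
```

```text
time: 16.6
eef_pos: [0.5312, 0.1566, 0.3191]
tcp_rot: [0.03, 1.0, 0.005, 0.0]
contact_force: [-0.0, -0.5, -7.9]
opening: 0.195
finger_force: 78.8
t 16.60 q -0.0111 th 0.0099 phi -0.0012 | n221 e0.28 f1.00 | bar z271.3 tilt_y 0.000 pos [0.5312 0.1566 0.3191] F [-0.  -0.5 -7.9]
dtheta (=-drx) next: [ 0.003  0.004  0.005  0.004  0.003  0.002  0.001 -0.001 -0.002 -0.003]
theta [0.012 0.014 0.015 0.014 0.013 0.012 0.011 0.009 0.008 0.007 0.006 0.005]
phi [-0.006 -0.004 -0.002 -0.     0.001  0.001  0.001  0.001  0.001  0.001]
q [-0.018 -0.018 -0.016 -0.014 -0.013 -0.011 -0.009 -0.008 -0.007 -0.005]
```

```bash
python3 -m crank '[[0,0,0,-0.003,0,0],[0,0,0,-0.004,0,0],[0,0,0,-0.004,0,0],[0,0,0,-0.003,0,0],[0,0,0,-0.001,0,0],[0,0,0,0,0,0],[0,0,0,0.001,0,0]]'; python3 plan.py
```

```text
time: 17.35
eef_pos: [0.5312, 0.1566, 0.3192]
tcp_rot: [0.03, 1.0, 0.004, 0.0]
contact_force: [-0.1, 0.1, -8.3]
opening: 0.195
finger_force: 78.8
t 17.35 q -0.0128 th 0.0089 phi -0.0039 | n211 e0.32 f1.00 | bar z271.3 tilt_y 0.000 pos [0.5312 0.1566 0.3192] F [-0.1  0.1 -8.3]
dtheta (=-drx) next: [ 0.004  0.007  0.008  0.008  0.007  0.005  0.004  0.002  0.001 -0.001]
theta [0.013 0.015 0.017 0.017 0.016 0.014 0.013 0.011 0.01  0.008 0.007 0.006]
phi [-0.008 -0.005 -0.003 -0.001  0.001  0.001  0.002  0.002  0.002  0.002]
q [-0.021 -0.021 -0.019 -0.017 -0.015 -0.013 -0.011 -0.009 -0.008 -0.007]
```

```bash
python3 -m crank '[[0,0,0,-0.005,0,0],[0,0,0,-0.009,0,0],[0,0,0,-0.011,0,0],[0,0,0,-0.01,0,0],[0,0,0,-0.007,0,0],[0,0,0,-0.005,0,0]]'; python3 plan.py
```

```text
time: 18.0
eef_pos: [0.5312, 0.1566, 0.3192]
tcp_rot: [0.03, 1.0, 0.007, 0.0]
contact_force: [0.7, -0.1, -8.7]
opening: 0.197
finger_force: 78.8
t 18.00 q -0.0099 th 0.0138 phi 0.0039 | n235 e0.33 f1.00 | bar z271.3 tilt_y -0.000 pos [0.5312 0.1566 0.3192] F [ 0.7 -0.1 -8.7]
dtheta (=-drx) next: [-0.    -0.001 -0.002 -0.003 -0.004 -0.005 -0.006 -0.007 -0.008 -0.009]
theta [0.013 0.013 0.012 0.011 0.01  0.009 0.007 0.006 0.005 0.005 0.004 0.003]
phi [-0.001 -0.     0.     0.001  0.001  0.001  0.001  0.001  0.001  0.001]
q [-0.015 -0.013 -0.012 -0.01  -0.009 -0.007 -0.006 -0.005 -0.004 -0.004]
```

```bash
python3 -m crank '[[0,0,0.2,0,0,0],[0,0,0.6,0.001,0,0],[0,0,1.1,0.002,0,0],[0,0,1.7,0.003,0,0],[0,0,2.3,0.004,0,0],[0,0,2.9,0.005,0,0],[0,0,3.5,0.006,0,0],[0,0,4.1,0.007,0,0]]'; python3 plan.py
```

```text
time: 18.85
eef_pos: [0.5312, 0.1572, 0.2775]
tcp_rot: [0.03, 1.0, 0.003, -0.0]
contact_force: [0.3, 0.4, -7.9]
opening: 0.199
finger_force: 78.8
t 18.85 q -0.0085 th 0.0069 phi -0.0016 | n247 e0.30 f1.00 | bar z271.3 tilt_y 0.000 pos [0.5312 0.1572 0.2775] F [ 0.3  0.4 -7.9]
dtheta (=-drx) next: [ 0.003  0.005  0.006  0.006  0.005  0.004  0.003  0.002  0.    -0.001]
theta [0.01  0.012 0.013 0.013 0.012 0.011 0.01  0.009 0.007 0.006 0.005 0.004]
phi [-0.006 -0.004 -0.002 -0.001  0.     0.001  0.001  0.001  0.001  0.001]
q [-0.016 -0.016 -0.015 -0.013 -0.012 -0.01  -0.009 -0.007 -0.006 -0.005]
```

```bash
python3 -m crank '[[0,0,0.5,-0.004,0,0],[0,0,1,-0.006,0,0],[0,0,1.5,-0.006,0,0],[0,0,1.9,-0.003,0,0],[0,0,2.2,0,0,0],[0,0,2.45,0.004,0,0],[0,0,2.6,0.007,0,0],[0,0,2.7,0.007,0,0]]'; python3 plan.py
```

```text
time: 19.7
eef_pos: [0.5313, 0.1575, 0.2511]
tcp_rot: [0.03, 1.0, -0.0, 0.0]
contact_force: [-0.3, 0.2, -7.9]
opening: 0.201
finger_force: 78.8
t 19.70 q -0.0136 th -0.0001 phi -0.0136 | n204 e0.33 f1.00 | bar z271.3 tilt_y -0.000 pos [0.5313 0.1575 0.2511] F [-0.3  0.2 -7.9]
dtheta (=-drx) next: [0.009 0.017 0.021 0.022 0.022 0.021 0.018 0.016 0.014 0.012]
theta [0.009 0.016 0.021 0.022 0.022 0.02  0.018 0.016 0.014 0.012 0.01  0.009]
phi [-0.018 -0.012 -0.007 -0.003 -0.     0.001  0.002  0.002  0.002  0.002]
q [-0.027 -0.029 -0.028 -0.025 -0.022 -0.019 -0.016 -0.014 -0.012 -0.01 ]
```

Level, and 3 mm above the floor. Final slow contact.

```bash
python3 -m crank '[[0,0,0.1,0,0,0],[0,0,0.2,0,0,0],[0,0,0.28,0,0,0],[0,0,0.34,0,0,0],[0,0,0.36,0,0,0]]'; python3 -c "
from est import *
meas()"
```

```text
time: 20.25
eef_pos: [0.5314, 0.1573, 0.2479]
tcp_rot: [0.03, 1.0, -0.0, 0.0]
contact_force: [-1.1, 0.6, -6.6]
opening: 0.197
finger_force: 79.2
t 20.25 q -0.0305 th -0.0000 phi -0.0306 | n89 e0.24 f1.00 | bar z271.3 tilt_y -0.000 pos [0.5314 0.1573 0.2479] F [-1.1  0.6 -6.6]
```

```bash
python3 -m crank '[[0,0,0.05,0,0,0],[0,0,0.1,0,0,0],[0,0,0.1,0,0,0]]'
```

```text
time: 20.6
eef_pos: [0.5316, 0.1573, 0.248]
tcp_rot: [0.03, 1.0, -0.0, 0.001]
contact_force: [-1.5, -0.8, -0.3]
opening: 0.197
finger_force: 79.7
```

```bash
python3 -m crank '[[0,0,0,0,0,0],[0,0,0,0,0,0]]' 0 20; python3 -m crank '[[0,0,0,0,0,0],[0,0,0,0,0,0],[0,0,0,0,0,0],[0,0,0,0,0,0],[0,0,0,0,0,0],[0,0,0,0,0,0]]' 0.8 20; python3 -m crank '[[0,0,-0.5,0,0,0],[0,0,-1.5,0,0,0],[0,0,-3,0,0,0],[0,0,-5,0,0,0],[0,0,-7,0,0,0],[0,0,-9,0,0,0],[0,0,-10,0,0,0],[0,0,-10,0,0,0],[0,0,-10,0,0,0]]'; python3 - <<'E'
from est import *
s=ctrl.get_state();i,p,d=cam("wrist");i2,p2,d2=cam("top")
W=cloud(i,d);x,y,z=W[...,0],W[...,1],W[...,2]
from refine2 import onplane
m=((z>.255)&(z<.29)&(p.max(-1)<60)&(abs(x-.531)<.06)&(abs(y-.157)<.04)).astype(np.uint8)
k,l,st,ce=cv2.connectedComponentsWithStats(m);j=1+st[1:,4].argmax();v,u=np.where(l==j)
P=onplane(i,np.c_[u,v],.276);r=cv2.minAreaRect((P[:,:2]*1000).astype(np.float32));print("bar",r,np.percentile(z[l==j],[10,50,90]))
cv2.imwrite("pics/end.png",np.hstack([cv2.resize(p,(400,300)),cv2.resize(p2[100:350,120:453],(400,300))]))
E
```

```text
time: 20.8
eef_pos: [0.5317, 0.1573, 0.248]
tcp_rot: [0.03, 1.0, -0.0, 0.001]
contact_force: [-3.7, -1.0, 2.1]
opening: 0.192
finger_force: 80.1
time: 21.4
eef_pos: [0.5313, 0.1574, 0.2466]
tcp_rot: [0.03, 1.0, 0.0, 0.0]
contact_force: [-0.1, -0.6, -0.9]
opening: 0.797
finger_force: 0.0
time: 22.3
eef_pos: [0.5311, 0.1573, 0.3464]
tcp_rot: [0.03, 1.0, -0.0, -0.0]
contact_force: [0.1, 0.3, -0.1]
opening: 0.8
finger_force: 0.0
bar ((530.3885498046875, 156.77066040039062), (17.4254207611084, 95.65934753417969), 86.296142578125) [0.27510134 0.27623657 0.27710565]
```

View pics/end.png

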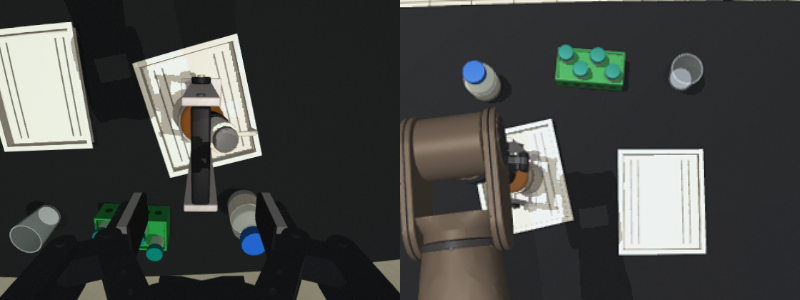

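The carrier stands flat in the middle of tray B, with the bar at (0.530, 0.157) and its top at 0.276 m. It is released, the gripper is clear, and the bystanders haven't moved.

```bash
python3 -m crank '[[0,0,0,0,0,0],[0,0,0,0,0,0],[0,0,0,0,0,0],[0,0,0,0,0,0],[0,0,0,0,0,0],[0,0,0,0,0,0],[0,0,0,0,0,0],[0,0,0,0,0,0]]'; python3 -c "
from plant import ctrl
print(ctrl.sign_off())"
```

```text
time: 23.2
eef_pos: [0.5313, 0.1573, 0.3466]
tcp_rot: [0.03, 1.0, 0.0, 0.0]
contact_force: [-0.3, 0.5, 0.7]
opening: 0.798
finger_force: 0.0
the job is handed in; nothing more can be done
None
```

Handed in at 23.2 s: I balanced the bottle upright over tray A for about 4 s, carried it upright to tray B, balanced it there for about 3.4 s, then set the carrier down flat in the middle and let go, leaving the other things on the bench where they were (the sign-off returned no verdict).

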